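# Draw the tall stencil frame from the leaning stack

### The arm

A 7-joint arm with a two-finger parallel gripper is mounted at the origin on the work surface. World frame = base frame: x ahead of the robot, y to its left, z up, the work surface at z = 0. Lengths are in m, angles in degrees, forces in N, time in s.
With the tool pointing down it reaches from about 0.4 to 0.875 m from the base axis. Payload 19.3 kg.
Tool frame: the origin (TCP) lies midway between the tips of the shut fingers; the grasp point (between the pads) lies 19 mm behind it (grip_point_offset is the z of the grasp point in the tool frame, in m); z points along the fingers, y is the line along which they close (so a half turn about z gives the same grasp; the last joint's range is limited). The gripper opens to 85 mm and grips with 20 to 120 N. Pads are 22 mm wide; open, the fingers measure 114 mm over their backs; the gripper's body (76 mm by 85 mm) begins 54 mm behind the grasp point. The pads swing forward as they close: fully open they stand 13 mm farther back than shut.
Start: joints at [71.952, 29.874, -2.08, 91.645, 1.215, 58.505, -6.463], TCP at [0.151, -0.606, 0.231] pointing down, gripper open.
Joint ranges: [-166.77, 166.77], [-17.47, 122.26], [-85.68, 81.53], [9.62, 139.38], [-72.42, 252.41], [9.2, 110.78], [-144.41, 144.41]. Speed limits (degrees/s): [108.29, 108.29, 136.94, 136.94, 172.46, 172.46, 172.46].

### API

Orientations are given as [roll, pitch, yaw] about the fixed x, y, z axes, in that order (R = Rz(yaw) Ry(pitch) Rx(roll)).
In Python, from cell import * gives the robot as it stands.
- The arm moves only by the tool servo_tool, never from a script. Its argument "rows" is a list of rows, each a list of 2 entries, a list of its own where there are three numbers: the shift along the tool's x, y, z in mm, then the turn, a rotation vector about the tool's x, y, z in rad. In form: [[[x, y, z], [wx, wy, wz]], ...]. A call has exactly 5 rows; each row is the pose to reach, as a shift and turn from the pose commanded when the call began, along the tool's axes at that moment; what a row does not reach only later rows make up. A row lasts 1/8 s, in which the tool goes at most 62.5 mm and 10.7 degrees, less where a joint would pass 70% of its speed; a pose out of reach is approached as far as the arm can. A call with a gripper value outside its range is refused whole. "grip" is the closure, from -1 (fully open) to 1 (shut), set as the call begins (left out, the last holds). The fingers move at their own pace and stop on an object; "newtons" is the grip in N (left out, the last holds). Time passes only in rows, so rows that repeat a pose let the fingers close, or fill a call up. It gives the time, the measured TCP pose, the force, the opening and the grip force at its end, in the units of the state.
- state(): the state, without advancing time (a new reading comes with each control period).
- get_image(name): name is "side" or "top" or "wrist"; returns a dict with "frame" (480x640x3 uint8, red, green, blue), "fx", "fy", "cx", "cy" (pixels), "R" (3x3) and "t" (3): a world point X has camera coordinates R X + t. Camera axes: x right, y down, z forward; pixel columns grow to the right and rows downward; lengths in m; the calibration is good to about 2 mm. A picture is of the moment at which its call begins. There is no depth.
- sign_off(): hands the job in; it is judged then, once.
The state is a dict: "time": time; "qpos": joint angles; "joint_velocities": joint speeds; "joint_torque": joint torques, N m; "tcp_pos": TCP position; "orientation": TCP orientation; "contact_force": force on the tool from outside, world axes, zero at the start; "torque": the same for the moment, N m; "opening": finger opening in m; "grasp_force": force on a finger pad.
Only numpy, scipy, OpenCV 4.12 (cv2) and the standard library are available. Lean on these libraries where they do the work, as an engineer would, in place of code of your own. Each camera call takes 0.05 s, during which the arm holds its last target. There are 200 camera calls.

### The job

Three aluminium-framed solder stencils lean together against the steel rest. Draw out the tall one, leaving the other two leaning in their places, and lower it upright into the groove of the black stand, its whole foot on the groove's floor, without dropping it in.

Things in the scene. Friction and masses are not known exactly. Their poses are not given: they have to be found in the camera images.
- tall_frame_center (a point): Tall stencil, the only one higher than wide: flat rigid aluminium-framed steel panel, 100 mm wide, 160 mm high, 10 mm thick, about 0.2 kg. Leans about 12 degrees, face to face in front of, between or behind the other two; its top is about 55 mm above theirs, 75 mm above the rest's wall. Point: its centre, half-way up. x along its width, y through its thickness towards the rest's wall, z up the leaning frame.
- wide_frame_center (a point): Widest stencil, to be left: 150 mm wide, 105 mm high, 10 mm thick. Settles back up to about 15 mm when the tall one is drawn from behind it. Point: its centre, half-way up. x along its width, y through its thickness towards the rest's wall, z up the leaning frame.
- low_frame_center (a point): Lowest stencil, to be left: 130 mm wide, 100 mm high, 10 mm thick. Settles back up to about 15 mm when the tall one is drawn from behind it. Point: its centre, half-way up. x along its width, y through its thickness towards the rest's wall, z up the leaning frame.
- stand_groove (a point): Fixed black stand, 150 mm long, 100 mm wide, with one straight groove, 18 mm wide, along its whole length, open at ends and top. Point: on the groove's floor, mid-length and mid-width; x along the groove, y across, z up. Cheeks rise 50 mm above the floor, then lips flare to 42 mm apart, 63 mm above it. A frame in it has about 10 degrees of play.

How it is judged (in metres and radians):
At the end, for the whole second after the job is handed in: The tall frame rests with its foot on the groove's floor, its whole width in the groove (centre within 25 mm of the middle), at most 15 degrees from vertical; both other frames still lean on the rest, at most 25 degrees from vertical and within 30 mm of where they began (x of tall_frame_center in the frame of stand_groove between -0.025 and 0.025 m and y of tall_frame_center in the frame of stand_groove between -0.022 and 0.022 m and z of tall_frame_center in the frame of stand_groove between 0.07 and 0.087 m and angle between tall_frame_center's own z axis and vertical below 0.27 rad and linear speed of tall_frame below 0.02 m/s and distance of each of wide_frame_center, low_frame_center from where it was at the start of the episode below 0.03 m and angle between each of wide_frame_center, low_frame_center's own z axis and vertical below 0.45 rad); the robot touches nothing.
It fails at once if one of the other two frames topples (more than 35 degrees from vertical) (angle between any of wide_frame_center, low_frame_center's own z axis and vertical above 0.61 rad).
It fails at once if the tall frame is dropped: untouched by the fingers while its foot is more than 30 mm above the groove's floor (z of tall_frame_center in the frame of stand_groove above 0.11 m and contact force between the fingers and tall_frame below 0.05 N).
It also fails if it takes over 40 s, if anything falls off the work surface, if the arm or the gripper's body presses on something with over 40 N, if the wrist force passes 120 N, or if a joint passes its speed limit or range.

## Working session

There is one attempt and no reset: what is moved stays moved. The work goes in short steps, Python scripts to look and compute and a tool call to move; the robot and the scene stay as the last step left them, time stands still between calls to the robot, and variables do not carry over. Pictures are saved under pics/ and viewed, at most 10 in all, crops included, and the job is handed in when it is done.

Besides the shell and the picture viewer there is one more tool, called after ">>>" as a command line: name --argument value ..., lists and objects as JSON in quotes. servo_tool: Moves the arm, as the interface text tells. Its arguments: {"type":"object","properties":{"rows":{"type":"array","items":{"type":"array"}},"grip":{"type":"number"},"newtons":{"type":"number"}},"required":["rows"]}

```bash
mkdir -p pics && python3 - <<'E'
from cell import *
import cv2, numpy as np, pickle
s=state(); print({k:s[k] for k in ("time","tcp_pos","orientation","opening")})
d={}
for n in ("side","top"):
    g=get_image(n); d[n]=g; cv2.imwrite(f"pics/{n}0.png",g["frame"][:,:,::-1]); print(n,g["fx"],g["cx"],g["cy"],np.round(g["R"],3).tolist(),np.round(g["t"],3).tolist(), "pos",(-np.array(g["R"]).T@np.array(g["t"])).round(3))
pickle.dump(d,open("v0.pkl","wb"))
E
```

```text
{'time': 0.0, 'tcp_pos': array([ 0.15134222, -0.60602797,  0.230697  ]), 'orientation': array([-1.79930031e+02,  4.65208085e-03,  1.40243624e+01]), 'opening': 0.0854174103917969}
side 582.5446734227415 311.8341717500724 223.82336472833768 [[-0.787, -0.617, -0.017], [-0.435, 0.575, -0.693], [0.437, -0.538, -0.721]] [0.43, 0.29, 0.889] pos [0.076 0.577 0.85 ]
top 447.92930916168905 315.3120590009181 235.44942985880073 [[-0.022, -1.0, -0.019], [-0.999, 0.023, -0.032], [0.032, 0.018, -0.999]] [0.062, 0.548, 0.903] pos [0.52  0.033 0.921]
```

View pics/side0.png

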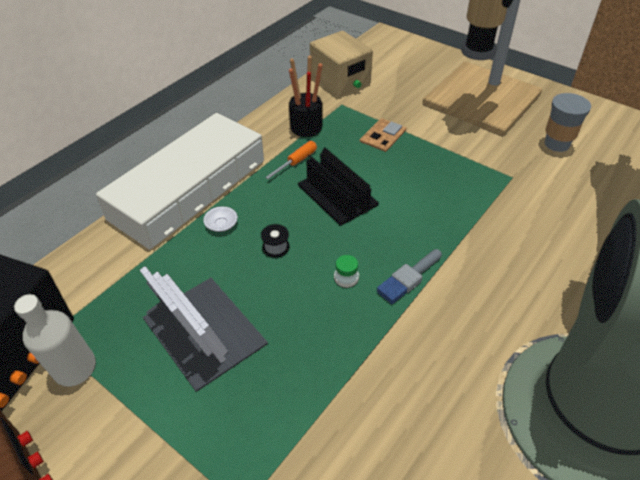

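View pics/top0.png

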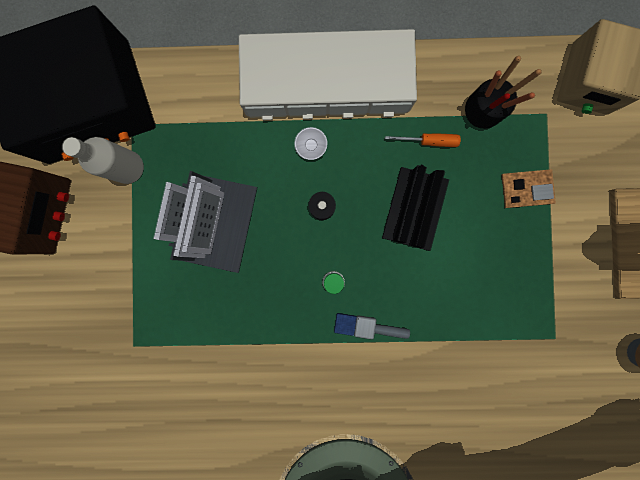

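The side view shows the rest and frames around (190,320) and the stand around (338,185). In the top view they are around (205,220) and (415,208). I'll enlarge both groups.

```bash
python3 - <<'E'
import cv2, pickle, numpy as np
d=pickle.load(open("v0.pkl","rb"))
c=lambda n,u,v,w,h,k:cv2.resize(d[n]["frame"][v:v+h,u:u+w,::-1],None,fx=k,fy=k,interpolation=cv2.INTER_CUBIC)
a=c("side",120,250,160,150,4); b=c("top",145,160,120,120,5)
cv2.imwrite("pics/c1.png",a); cv2.imwrite("pics/c2.png",b)
E
```

```text
(no output)
```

View pics/c1.png

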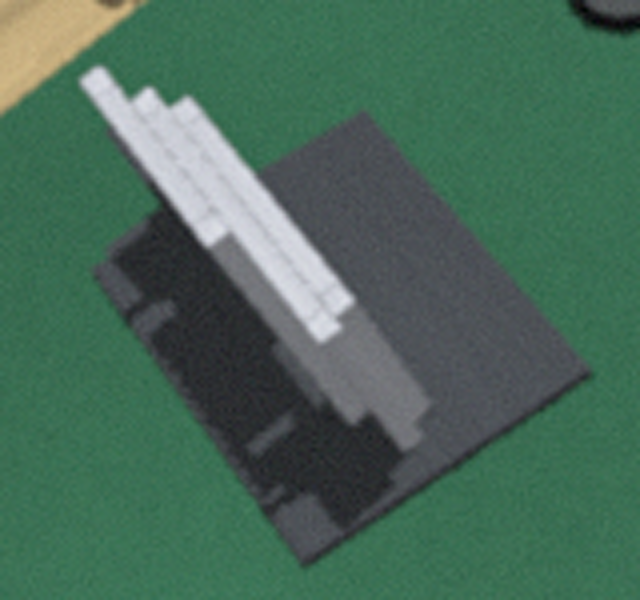

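View pics/c2.png

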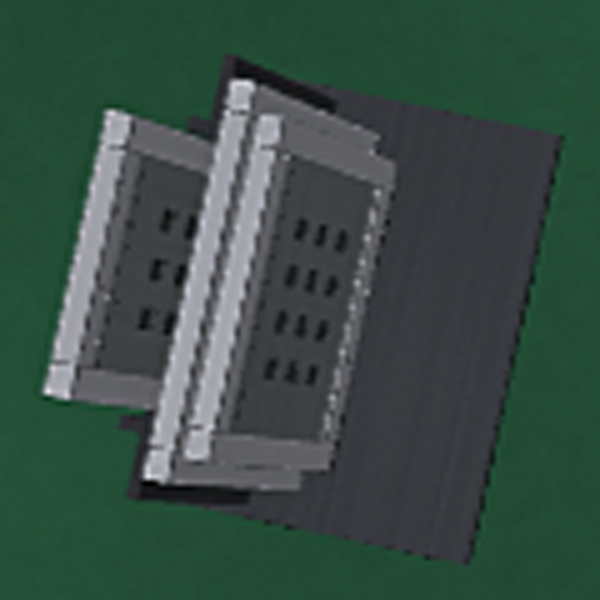

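The tall frame is rearmost, against the wall. Its top face has crop corners (80,80), (105,66), (232,235), (210,248) in the side view and (107,110), (130,115), (72,400), (45,395) in the top view. I'll triangulate it and look at the stand.

```bash
cat > h.py <<'E'
import numpy as np, cv2
def P(g):
    K=np.array([[g["fx"],0,g["cx"]],[0,g["fy"],g["cy"]],[0,0,1]])
    return K@np.c_[np.array(g["R"]),np.array(g["t"])]
def tri(ga,a,gb,b):
    X=cv2.triangulatePoints(P(ga),P(gb),np.array(a,float).T,np.array(b,float).T); X=(X[:3]/X[3]).T
    e=[np.linalg.norm((lambda h:h[:,:2]/h[:,2:])((P(g)@np.c_[X,np.ones(len(X))].T).T)-np.array(p),axis=1) for g,p in((ga,a),(gb,b))]
    return X,np.round(e,1)
def plane(g,p,z):
    R=np.array(g["R"]);c=-R.T@np.array(g["t"]);p=np.atleast_2d(np.array(p,float))
    d=np.c_[(p[:,0]-g["cx"])/g["fx"],(p[:,1]-g["cy"])/g["fy"],np.ones(len(p))]@R
    return c+d*((z-c[2])/d[:,2])[:,None]
E
python3 - <<'E'
import pickle
from h import *
d=pickle.load(open("v0.pkl","rb")); S,T=d["side"],d["top"]
s=np.array([[80,80],[105,66],[232,235],[210,248]])/4+[120,250]
t=np.array([[107,110],[130,115],[72,400],[45,395]])/5+[145,160]
X,e=tri(S,s,T,t); print(X.round(4),e)
print("widths",np.linalg.norm(X[0]-X[3]),np.linalg.norm(X[1]-X[2]),np.linalg.norm(X[0]-X[1]))
a=cv2.resize(S["frame"][140:230,290:390,::-1],None,fx=4,fy=4,interpolation=cv2.INTER_CUBIC)
b=cv2.resize(T["frame"][160:255,380:455,::-1],None,fx=5,fy=5,interpolation=cv2.INTER_CUBIC)
o=np.zeros((475,785,3),np.uint8); o[:360,:400]=a; o[:,410:]=b
o=np.clip(o.astype(float)*2.2,0,255).astype(np.uint8)
cv2.imwrite("pics/stand.png",o)
E
```

```text
[[0.6415 0.3    0.1628]
 [0.6384 0.2907 0.1647]
 [0.5426 0.3137 0.1612]
 [0.5444 0.3227 0.1617]] [[0.2 0.3 0.2 0.1]
 [0.3 0.4 0.3 0.2]]
widths 0.09977117013097625 0.09861863340843863 0.010038954078964333
```

View pics/stand.png

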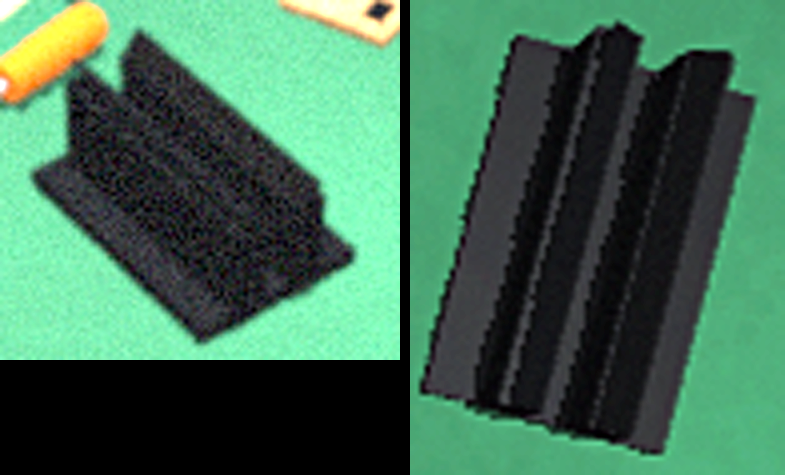

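The tall frame's top edge measures 99.8 x 10.0 mm, matching the given sizes. In the stand crop, the base corners are (515,37), (755,97), (662,453), (420,392) in the top view and (33,178), (203,342), (355,255) in the side view. The far lip's top edge runs (138,32) to (320,185).

```bash
python3 - <<'E'
import pickle
from h import *
d=pickle.load(open("v0.pkl","rb")); S,T=d["side"],d["top"]
s=np.array([[33,178],[203,342],[355,255]])/4+[290,140]
t4=(np.array([[515,37],[420,392],[662,453],[755,97]])-[410,0])/5+[380,160]
X,e=tri(S,s,T,t4[:3]); print(X.round(4),e, np.linalg.norm(X[0]-X[1]),np.linalg.norm(X[1]-X[2]))
for z in (0.,.008):
    B=plane(T,t4,z); print(z,B.round(4).tolist(),np.linalg.norm(B-np.roll(B,-1,0),axis=1).round(4),B.mean(0).round(4))
c=B.mean(0); x=(B[0]-B[1]+B[3]-B[2]); x/=np.linalg.norm(x); y=np.array([-x[1],x[0],0]); print("yaw",np.degrees(np.arctan2(x[1],x[0])))
def crop(p,g,k,o,off): 
    h=P(g)@np.r_[p,1]; return ((h[:2]/h[2]-o)*k+off).round().tolist()
for zf in (.006,.008,.012):
  for n,yy,zz in (("lip",.021,.063),("cheek",.009,.05),("floor",.009,0)):
    for sg in (1,-1):
      print(zf,n,sg,[(crop(c*[1,1,0]+x*xx+y*yy*sg+[0,0,zf+zz],T,5,[380,160],[410,0]),crop(c*[1,1,0]+x*xx+y*yy*sg+[0,0,zf+zz],S,4,[290,140],0)) for xx in(.075,-.075)])
E
```

```text
[[ 0.6846 -0.1288  0.0043]
 [ 0.5401 -0.0861  0.0034]
 [ 0.5133 -0.1832  0.0047]] [[0.  0.1 0.2]
 [0.1 0.1 0.3]] 0.15069354426354362 0.10080262902518738
0.0 [[0.6853, -0.1296, 0.0], [0.54, -0.0867, 0.0], [0.5128, -0.1847, 0.0], [0.6581, -0.2271, 0.0]] [0.1515 0.1017 0.1513 0.1012] [ 0.599 -0.157  0.   ]
0.008 [[0.6839, -0.1282, 0.008], [0.5398, -0.0856, 0.008], [0.5129, -0.1828, 0.008], [0.6569, -0.2248, 0.008]] [0.1502 0.1008 0.15   0.1004] [ 0.5984 -0.1554  0.008 ]
yaw -16.36576259636515
0.006 lip 1 [([617.0, 26.0], [75.0, 64.0]), ([517.0, 406.0], [253.0, 223.0])]
0.006 lip -1 [([725.0, 54.0], [139.0, 34.0]), ([624.0, 435.0], [320.0, 188.0])]
0.006 cheek 1 [([640.0, 40.0], [94.0, 75.0]), ([541.0, 415.0], [271.0, 232.0])]
0.006 cheek -1 [([686.0, 52.0], [121.0, 62.0]), ([587.0, 427.0], [299.0, 217.0])]
0.006 floor 1 [([612.0, 62.0], [95.0, 146.0]), ([518.0, 417.0], [267.0, 303.0])]
0.006 floor -1 [([655.0, 74.0], [122.0, 133.0]), ([561.0, 428.0], [295.0, 288.0])]
0.008 lip 1 [([619.0, 25.0], [74.0, 61.0]), ([518.0, 406.0], [253.0, 220.0])]
0.008 lip -1 [([726.0, 53.0], [139.0, 31.0]), ([626.0, 435.0], [320.0, 185.0])]
0.008 cheek 1 [([641.0, 39.0], [94.0, 72.0]), ([542.0, 415.0], [271.0, 229.0])]
0.008 cheek -1 [([687.0, 51.0], [121.0, 59.0]), ([588.0, 427.0], [300.0, 214.0])]
0.008 floor 1 [([613.0, 61.0], [95.0, 143.0]), ([519.0, 417.0], [267.0, 300.0])]
0.008 floor -1 [([656.0, 73.0], [122.0, 130.0]), ([562.0, 428.0], [295.0, 286.0])]
0.012 lip 1 [([621.0, 23.0], [74.0, 56.0]), ([519.0, 406.0], [253.0, 214.0])]
0.012 lip -1 [([729.0, 51.0], [139.0, 25.0]), ([628.0, 435.0], [320.0, 179.0])]
0.012 cheek 1 [([644.0, 37.0], [93.0, 66.0]), ([544.0, 415.0], [271.0, 223.0])]
0.012 cheek -1 [([689.0, 49.0], [121.0, 53.0]), ([590.0, 427.0], [300.0, 208.0])]
0.012 floor 1 [([615.0, 60.0], [95.0, 138.0]), ([521.0, 416.0], [268.0, 295.0])]
0.012 floor -1 [([659.0, 71.0], [122.0, 124.0]), ([564.0, 428.0], [295.0, 280.0])]
```

The base corners give 150 x 100 mm, and the predicted lips fall on the observed ones for a floor height of about 7–8 mm. So the groove is at (0.5985, -0.156, 0.007), yaw -16.4°. Next I'll work out the moves.

```bash
cat >> h.py <<'E'
from scipy.spatial.transform import Rotation as Ro
top=np.array([0.5917,0.3068,0.1626]); w=np.array([.9731,-.2305,0]); n=np.array([.2305,.9731,0])
t12=np.radians(12); u=np.sin(t12)*n+np.array([0,0,np.cos(t12)])
def toolR(w,z): return np.c_[-w,np.cross(z,-w),z]
Rg=toolR(w,-u)
def yawR(d): return Ro.from_euler("xyz",[180,0,d],degrees=True).as_matrix()
def go(p,R,s=None,c=None):
    if s is None:
        from cell import state; s=state()
    R0=Ro.from_euler("xyz",s["orientation"],degrees=True).as_matrix()
    d=R0.T@(np.array(p)-s["tcp_pos"])*1000; r=Ro.from_matrix(R0.T@R).as_rotvec()
    print("shift",d.round(1),"rot",r.round(4),"rows>=",np.linalg.norm(d)/62.5,np.degrees(np.linalg.norm(r))/10.7)
E
python3 - <<'E'
import pickle
from h import *
d=pickle.load(open("v0.pkl","rb")); S,T=d["side"],d["top"]
X,e=tri(S,[[27,303]],T,[[70,148]]); print("bottle top",X.round(3),e, Ro.from_matrix(Rg).as_euler("xyz",degrees=True))
go([.48,-.28,.30],yawR(80))
s={"tcp_pos":np.array([.48,-.28,.30]),"orientation":[180,0,80]}
go(top+.03*u,Rg,s)
E
```

```text
bottle top [[0.696 0.448 0.194]] [[0.1]
 [0.1]] [-167.99968621    0.          166.67385487]
shift [ 397.8 -236.8  -69. ] rot [-9.0000e-04 -6.0000e-04 -1.1514e+00] rows>= 7.489282373797692 6.165699978248628
shift [603.5   8.5 108.1] rot [ 0.1678 -0.1584 -1.5068] rows>= 9.810628948650235 8.162350056891253
```

>>> servo_tool --rows '[[[40,-24,-14],[0,0,-0.13]],[[85,-50,-28],[0,0,-0.26]],[[130,-77,-42],[0,0,-0.39]],[[175,-104,-56],[0,0,-0.52]],[[220,-131,-69],[0,0,-0.65]]]' --grip -1

```text
time: 0.72
tcp_pos: [0.3341, -0.4245, 0.3007]
orientation: [-180.0, 0.0, 51.5]
contact_force: [1.7, -1.1, -0.0]
opening: 0.0854
grasp_force: 0.0
```

```bash
python3 -c "
from h import *
go([.50,-.22,.30],yawR(85))"
```

```text
shift [263.4   2.6   0.7] rot [-2.000e-04  1.000e-04 -5.845e-01] rows>= 4.21407403772683 3.1296350787858582
```

>>> servo_tool --rows '[[[53,0,0],[0,0,-0.12]],[[106,0,0],[0,0,-0.24]],[[159,0,0],[0,0,-0.36]],[[212,1,0],[0,0,-0.48]],[[264,3,0],[0,0,-0.6]]]'

```text
time: 1.35
tcp_pos: [0.5014, -0.2205, 0.3002]
orientation: [-180.0, 0.0, 85.9]
contact_force: [-0.2, -1.0, -1.4]
opening: 0.0854
grasp_force: 0.0
```

```bash
python3 -c "
from h import *
go([.59,.05,.29],yawR(130))"
```

```text
shift [276.2  68.8  10.2] rot [-2.000e-04 -0.000e+00 -7.704e-01] rows>= 4.556731983675405 4.125251255843431
```

>>> servo_tool --rows '[[[55,14,2],[0,0,-0.155]],[[110,28,4],[0,0,-0.31]],[[165,42,6],[0,0,-0.465]],[[220,55,8],[0,0,-0.62]],[[276,69,10],[0,0,-0.77]]]'

```text
time: 1.98
tcp_pos: [0.5907, 0.0496, 0.2901]
orientation: [-180.0, 0.0, 130.0]
contact_force: [0.1, -0.9, 0.0]
opening: 0.0853
grasp_force: 0.0
```

```bash
python3 -c "
from h import *
go(top+.06*u,Rg)"
```

```text
shift [203.8 176.2  68.8] rot [ 0.2019 -0.0671 -0.6374] rows>= 4.448935227582913 3.598131320593371
```

>>> servo_tool --rows '[[[41,35,14],[0.04,-0.013,-0.127]],[[82,70,28],[0.08,-0.026,-0.255]],[[122,105,42],[0.12,-0.04,-0.382]],[[163,141,55],[0.16,-0.054,-0.51]],[[204,176,69],[0.202,-0.067,-0.637]]]'

```text
time: 2.6
tcp_pos: [0.5953, 0.3188, 0.2205]
orientation: [-167.9, -0.0, 166.6]
contact_force: [1.1, -0.2, 0.8]
opening: 0.0853
grasp_force: 0.0
```

>>> servo_tool --rows '[[[0,0,8],[0,0,0]],[[0,0,16],[0,0,0]],[[0,0,24],[0,0,0]],[[0,0,30],[0,0,0]],[[0,0,30],[0,0,0]]]'

```text
time: 3.22
tcp_pos: [0.594, 0.3105, 0.1919]
orientation: [-168.0, 0.0, 166.3]
contact_force: [-0.1, 0.2, 0.2]
opening: 0.0852
grasp_force: 0.0
```

```bash
python3 - <<'E'
from h import *
from cell import *
go(top-.039*u,Rg); print(state()["qpos"])
g=get_image("wrist"); cv2.imwrite("pics/w1.png",g["frame"][:,:,::-1])
c=(P(g)@np.r_[top,1]); print(c[:2]/c[2])
E
```

```text
shift [ 1.4  2.1 68.5] rot [-0.0001 -0.0011 -0.0059] rows>= 1.0964087017444482 0.032362818263978875
[-13.44117668  46.46701827 -41.99479887  76.7832441   35.27055302
  79.89014435  17.38838316]
[323.41231671 282.17219294]
```

View pics/w1.png

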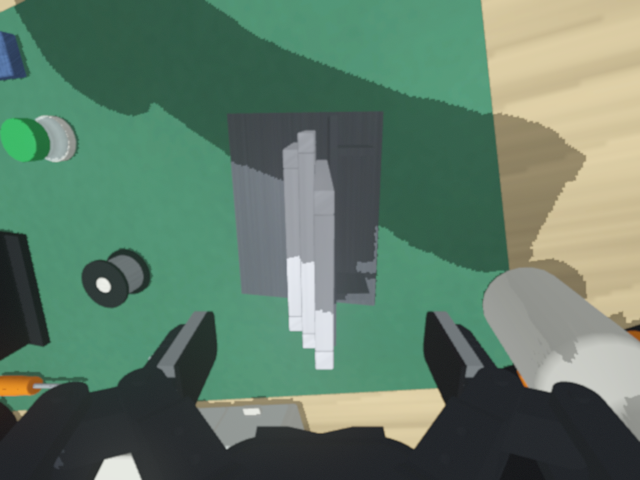

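The wrist view shows the tall frame's top edge from (324,190) to (324,368), centred at about (324,280), which matches the prediction. The fingers straddle it evenly, so I'll descend.

>>> servo_tool --rows '[[[0,1,14],[0,0,0]],[[1,2,28],[0,0,-0.005]],[[1,2,42],[0,0,-0.005]],[[1,2,56],[0,0,-0.005]],[[1,2,68],[0,0,-0.005]]]'

```text
time: 3.9
tcp_pos: [0.5899, 0.2994, 0.1239]
orientation: [-168.0, -0.1, 166.7]
contact_force: [0.3, 0.0, -1.5]
opening: 0.0856
grasp_force: 0.0
```

>>> servo_tool --rows '[[[0,0,0],[0,0,0]],[[0,0,0],[0,0,0]],[[0,0,0],[0,0,0]],[[0,0,0],[0,0,0]],[[0,0,0],[0,0,0]]]' --grip 1 --newtons 50

```text
time: 4.53
tcp_pos: [0.59, 0.2993, 0.1254]
orientation: [-168.0, -0.0, 166.7]
contact_force: [-1.0, -2.4, 6.5]
opening: 0.0092
grasp_force: 51.2
```

>>> servo_tool --rows '[[[0,0,0],[0,0,0]],[[0,0,0],[0,0,0]],[[0,0,0],[0,0,0]],[[0,0,0],[0,0,0]],[[0,0,0],[0,0,0]]]'

```text
time: 5.15
tcp_pos: [0.59, 0.2993, 0.1254]
orientation: [-168.0, -0.0, 166.7]
contact_force: [-1.1, -2.9, 5.2]
opening: 0.0091
grasp_force: 51.2
```

>>> servo_tool --rows '[[[0,0,-4],[0,0,0]],[[0,0,-9],[0,0,0]],[[0,0,-15],[0,0,0]],[[0,0,-22],[0,0,0]],[[0,0,-30],[0,0,0]]]'

```text
time: 5.78
tcp_pos: [0.5914, 0.3057, 0.1548]
orientation: [-168.0, -0.1, 166.7]
contact_force: [-1.5, -5.1, -4.1]
opening: 0.0094
grasp_force: 49.7
```

>>> servo_tool --rows '[[[0,0,-8],[0,0,0]],[[0,0,-16],[0,0,0]],[[0,0,-24],[0,0,0]],[[0,0,-32],[0,0,0]],[[0,0,-40],[0,0,0]]]'

```text
time: 6.4
tcp_pos: [0.5934, 0.3141, 0.1941]
orientation: [-168.0, -0.0, 166.7]
contact_force: [-0.8, -3.5, -3.5]
opening: 0.0094
grasp_force: 49.8
```

```bash
python3 - <<'E'
from cell import *
import cv2
g=get_image("side"); f=g["frame"][220:400,60:280,::-1]
cv2.imwrite("pics/s2.png",cv2.resize(f,None,fx=3,fy=3))
E
```

```text
(no output)
```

View pics/s2.png

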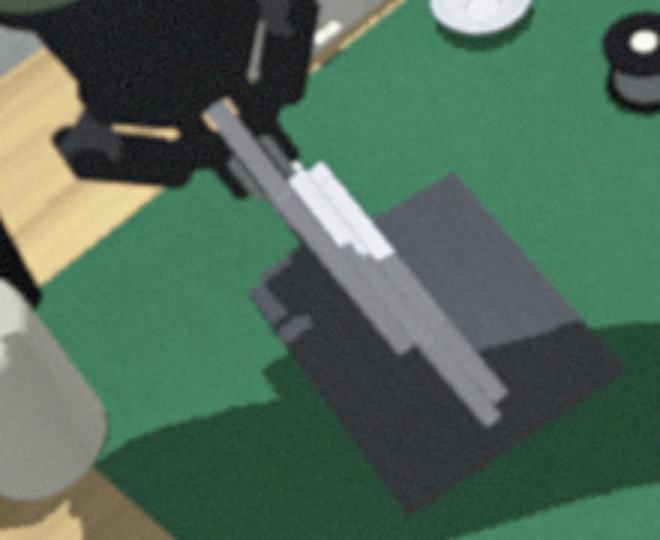

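The tall frame is coming out, with its top at (220,110). The other two still stand in place, their tops at about (340,210). I'll keep drawing slowly.

>>> servo_tool --rows '[[[0,0,-7],[0,0,0]],[[0,0,-13],[0,0,0]],[[0,0,-18],[0,0,0]],[[0,0,-23],[0,0,0]],[[0,0,-28],[0,0,0]]]'

```text
time: 7.08
tcp_pos: [0.5948, 0.32, 0.2213]
orientation: [-168.1, -0.0, 166.7]
contact_force: [0.5, 1.2, -2.1]
opening: 0.0097
grasp_force: 50.5
```

>>> servo_tool --rows '[[[0,0,-5],[0,0,0]],[[0,0,-12],[0,0,0]],[[0,0,-20],[0,0,0]],[[0,0,-30],[0,0,0]],[[0,0,-42],[0,0,0]]]'

```text
time: 7.7
tcp_pos: [0.5968, 0.3282, 0.2628]
orientation: [-168.0, -0.1, 166.7]
contact_force: [-0.5, 0.6, -2.0]
opening: 0.0094
grasp_force: 50.4
```

```bash
python3 - <<'E'
from cell import *
import cv2, pickle
from h import *
d={n:get_image(n) for n in("side","top")}; pickle.dump(d,open("v2.pkl","wb"))
f=d["side"]["frame"][190:400,60:280,::-1]; t=d["top"]["frame"][150:290,140:270,::-1]
o=np.zeros((560,790,3),np.uint8); a=cv2.resize(f,None,fx=2,fy=2); b=cv2.resize(t,None,fx=2.6,fy=2.6)
o[:420,:440]=a; o[:b.shape[0],445:445+b.shape[1]]=b; cv2.imwrite("pics/s3.png",o)
E
```

```text
(no output)
```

View pics/s3.png

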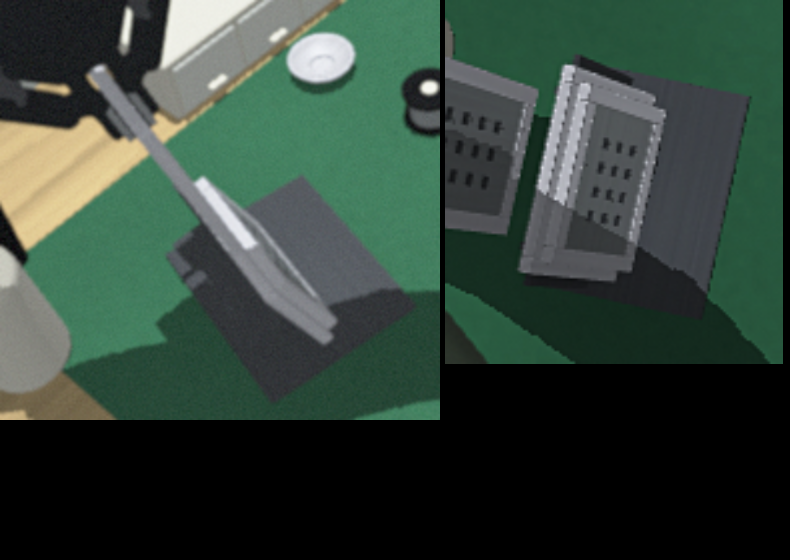

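Both other frames still lean on the rest, and the tall frame is clear with its foot at z of about 0.144. I'll raise it and carry it over.

>>> servo_tool --rows '[[[0,0,-8],[0,0,0]],[[0,0,-18],[0,0,0]],[[0,0,-28],[0,0,0]],[[0,0,-36],[0,0,0]],[[0,0,-40],[0,0,0]]]'

```text
time: 8.43
tcp_pos: [0.5988, 0.3364, 0.3017]
orientation: [-168.0, -0.0, 166.7]
contact_force: [0.1, 0.3, -2.2]
opening: 0.0093
grasp_force: 50.4
```

```bash
cat >> h.py <<'E'
Rs=yawR(163.6); G=np.array([.5985,-.156,.007])
E
python3 -c "
from h import *
go(G+[0,0,.29],Rs)"
```

```text
shift [-113.2 -467.8  103.9] rot [-0.2088  0.005   0.0536] rows>= 7.878556596810469 1.1544493670304754
```

>>> servo_tool --rows '[[[-5,-20,4],[-0.02,0,0.005]],[[-14,-57,13],[-0.05,0,0.013]],[[-25,-104,23],[-0.08,0.002,0.02]],[[-37,-152,34],[-0.11,0.002,0.027]],[[-48,-200,44],[-0.14,0.003,0.035]]]'

```text
time: 9.05
tcp_pos: [0.5981, 0.124, 0.2995]
orientation: [-176.1, 0.1, 164.6]
contact_force: [2.1, -0.9, -1.9]
opening: 0.0094
grasp_force: 50.5
```

```bash
python3 -c "
from h import *
go(G+[0,0,.27],Rs)"
```

```text
shift [ -74.5 -267.7   41. ] rot [-0.0687  0.0018  0.0181] rows>= 4.493784310108491 0.38038154924907086
```

>>> servo_tool --rows '[[[-12,-45,7],[-0.015,0,0.004]],[[-25,-90,14],[-0.03,0,0.008]],[[-38,-135,21],[-0.045,0,0.012]],[[-50,-178,28],[-0.06,0,0.015]],[[-60,-215,33],[-0.069,0.002,0.018]]]'

```text
time: 9.68
tcp_pos: [0.5984, -0.1013, 0.2814]
orientation: [-180.0, -0.0, 163.6]
contact_force: [-0.1, 0.1, -2.4]
opening: 0.0094
grasp_force: 50.5
```

```bash
python3 -c "
from h import *
go(G+[0,0,.24],Rs)"
```

```text
shift [-15.5 -52.4  34.4] rot [-0.0004 -0.0006 -0.0007] rows>= 1.033458079503795 0.005356083238679775
```

>>> servo_tool --rows '[[[-4,-15,4],[0,0,0]],[[-8,-30,10],[0,0,0]],[[-13,-45,18],[0,0,0]],[[-15.5,-52.4,28],[0,0,0]],[[-15.5,-52.4,34],[0,0,0]]]'

```text
time: 10.3
tcp_pos: [0.5987, -0.1538, 0.2466]
orientation: [-180.0, -0.1, 163.6]
contact_force: [0.8, 0.7, -1.8]
opening: 0.0094
grasp_force: 50.5
```

```bash
python3 - <<'E'
from cell import *
import pickle
from h import *
go(G+[0,0,.122],Rs)
d={n:get_image(n) for n in("side","top")}; pickle.dump(d,open("v3.pkl","wb"))
a=cv2.resize(d["side"]["frame"][70:240,270:430,::-1],None,fx=3.4,fy=3.4); b=cv2.resize(d["top"]["frame"][130:270,370:470,::-1],None,fx=2.4,fy=2.4)
o=np.zeros((578,790,3),np.uint8); o[:578,:544]=a[:578]; o[:b.shape[0],550:790]=b
cv2.imwrite("pics/s4.png",np.clip(o*1.6,0,255).astype(np.uint8))
# predicted bottom corners and top corners of frame, side crop
s=state(); R=Ro.from_euler("xyz",s["orientation"],degrees=True).as_matrix()
for z in(-.038,.122):
  for x in(-.05,.05):
    for y in (-.005,.005):
      X=s["tcp_pos"]+R@np.array([x,y,z]); h=P(d["side"])@np.r_[X,1]; print(X.round(3),((h[:2]/h[2]-[270,70])*3.4).round())
E
```

```text
shift [ -0.5  -2.2 117.6] rot [-0.0001 -0.0013  0.0004] rows>= 1.8814746685049843 0.007203228694730628
[ 0.645 -0.172  0.285] [186. -13.]
[ 0.648 -0.162  0.285] [171.  -7.]
[ 0.549 -0.144  0.285] [304.  70.]
[ 0.552 -0.134  0.285] [288.  77.]
[ 0.645 -0.172  0.125] [187. 227.]
[ 0.648 -0.162  0.125] [173. 233.]
[ 0.549 -0.144  0.125] [292. 314.]
[ 0.552 -0.134  0.125] [278. 321.]
```

View pics/s4.png

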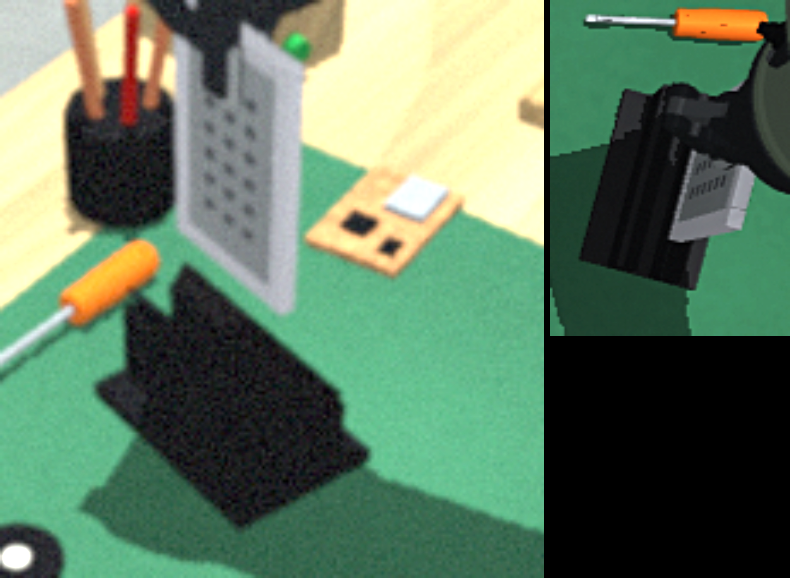

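The frame hangs upright above the groove, its foot corner at about (272,311) in the side crop and (668,241) in the top crop. I'll triangulate that corner before going down.

```bash
python3 - <<'E'
import pickle
from h import *
d=pickle.load(open("v3.pkl","rb"))
X,e=tri(d["side"],np.array([[272,311],[292,313]])/3.4+[270,70],d["top"],np.array([[669,241],[690,236]])/1-0*1 if 0 else (np.array([[669,241],[668.,241]])-[550,0])/2.4+[370,130]); print(X[0].round(4),e[:,0])
# light-grey mask edges in side: fit bottom edge line and right edges
f=d["side"]["frame"]; m=(f.min(2)>95)&(f.max(2).astype(int)-f.min(2)<25); mm=np.zeros_like(m); mm[75:170,318:362]=m[75:170,318:362]
k,l,st,_=cv2.connectedComponentsWithStats(mm.astype(np.uint8)); i=1+st[1:,4].argmax(); c=cv2.findContours((l==i).astype(np.uint8),0,2)[0][0]
print(cv2.approxPolyDP(c,2,True)[:,0].tolist())
f=d["top"]["frame"]; m=(f.min(2)>60)&(f.max(2).astype(int)-f.min(2)<25); mm=np.zeros_like(m); mm[185:240,415:455]=m[185:240,415:455]
k,l,st,_=cv2.connectedComponentsWithStats(mm.astype(np.uint8)); i=1+st[1:,4].argmax(); c=cv2.findContours((l==i).astype(np.uint8),0,2)[0][0]
print(cv2.approxPolyDP(c,2,True)[:,0].tolist())
E
```

```text
[ 0.5527 -0.1329  0.1328] [1.3 2.3]
[[321, 81], [322, 136], [347, 158], [355, 161], [359, 89], [341, 78], [342, 87], [351, 94], [347, 153], [325, 134], [325, 84]]
[[429, 193], [420, 229], [449, 225], [454, 207], [451, 199], [447, 199], [442, 217], [422, 221]]
```

The corner agrees with the prediction to about 1–2 mm sideways, and the flare covers that. I'll lower it.

>>> servo_tool --rows '[[[-0.5,-1,8],[0,0,0]],[[-0.5,-2,20],[0,0,0]],[[-0.5,-2,32],[0,0,0]],[[-0.5,-2,44],[0,0,0]],[[-0.5,-2,54],[0,0,0]]]'

```text
time: 11.02
tcp_pos: [0.5987, -0.1558, 0.1926]
orientation: [-180.0, -0.0, 163.6]
contact_force: [0.6, 1.1, -1.6]
opening: 0.0093
grasp_force: 50.6
```

>>> servo_tool --rows '[[[0,0,6],[0,0,0]],[[0,0,13],[0,0,0]],[[0,0,20],[0,0,0]],[[0,0,27],[0,0,0]],[[0,0,34],[0,0,0]]]'

```text
time: 11.65
tcp_pos: [0.5988, -0.1558, 0.1592]
orientation: [-180.0, -0.0, 163.6]
contact_force: [0.2, 0.4, -2.0]
opening: 0.0096
grasp_force: 50.5
```

>>> servo_tool --rows '[[[0,0,5],[0,0,0]],[[0,0,10],[0,0,0]],[[0,0,14],[0,0,0]],[[0,0,18],[0,0,0]],[[0,0,21],[0,0,0]]]'

```text
time: 12.28
tcp_pos: [0.5988, -0.1558, 0.1383]
orientation: [-180.0, -0.0, 163.6]
contact_force: [-0.4, -0.4, -1.9]
opening: 0.0088
grasp_force: 50.5
```

>>> servo_tool --rows '[[[0,0,1],[0,0,0]],[[0,0,2],[0,0,0]],[[0,0,3],[0,0,0]],[[0,0,4],[0,0,0]],[[0,0,5],[0,0,0]]]'

```text
time: 12.9
tcp_pos: [0.5988, -0.1558, 0.1335]
orientation: [-180.0, -0.0, 163.6]
contact_force: [0.4, 0.1, -1.7]
opening: 0.0096
grasp_force: 50.5
```

>>> servo_tool --rows '[[[0,0,1],[0,0,0]],[[0,0,2],[0,0,0]],[[0,0,3],[0,0,0]],[[0,0,4],[0,0,0]],[[0,0,4],[0,0,0]]]'

```text
time: 13.52
tcp_pos: [0.5991, -0.1557, 0.1313]
orientation: [-180.0, 0.0, 163.6]
contact_force: [-9.4, 1.2, 26.0]
opening: 0.0096
grasp_force: 54.7
```

>>> servo_tool --rows '[[[0,0,0.5],[0,0,0]],[[0,0,1],[0,0,0]],[[0,0,1.5],[0,0,0]],[[0,0,2],[0,0,0]],[[0,0,2],[0,0,0]]]'

```text
time: 14.15
tcp_pos: [0.5999, -0.1557, 0.1312]
orientation: [-179.9, 0.2, 163.6]
contact_force: [-16.5, 2.6, 53.3]
opening: 0.0092
grasp_force: 58.4
```

Contact with the floor came at the expected height. I'll relieve the load, then release.

>>> servo_tool --rows '[[[0,0,-1],[0,0,0]],[[0,0,-2],[0,0,0]],[[0,0,-3],[0,0,0]],[[0,0,-3.5],[0,0,0]],[[0,0,-3.5],[0,0,0]]]'

```text
time: 14.78
tcp_pos: [0.5991, -0.1559, 0.1313]
orientation: [-180.0, 0.0, 163.6]
contact_force: [0.4, -0.1, 5.6]
opening: 0.0094
grasp_force: 51.6
```

>>> servo_tool --rows '[[[0,0,0],[0,0,0]],[[0,0,0],[0,0,0]],[[0,0,0],[0,0,0]],[[0,0,0],[0,0,0]],[[0,0,0],[0,0,0]]]' --grip -1

```text
time: 15.4
tcp_pos: [0.5987, -0.1558, 0.131]
orientation: [-180.0, -0.0, 163.6]
contact_force: [1.1, 0.7, -0.5]
opening: 0.0854
grasp_force: 0.0
```

>>> servo_tool --rows '[[[0,0,-10],[0,0,0]],[[0,0,-25],[0,0,0]],[[0,0,-45],[0,0,0]],[[0,0,-70],[0,0,0]],[[0,0,-100],[0,0,0]]]'

```text
time: 16.02
tcp_pos: [0.5988, -0.1558, 0.2331]
orientation: [-180.0, -0.0, 163.6]
contact_force: [0.0, 0.2, 0.1]
opening: 0.0858
grasp_force: 0.0
```

```bash
python3 - <<'E'
from cell import *
import pickle
from h import *
d={n:get_image(n) for n in("side","top")}; pickle.dump(d,open("v4.pkl","wb"))
a=cv2.resize(d["side"]["frame"][100:240,270:400,::-1],None,fx=3,fy=3); b=cv2.resize(d["side"]["frame"][240:400,130:280,::-1],None,fx=2.6,fy=2.6)
o=np.zeros((420,790,3),np.uint8); o[:,:390]=a; o[:416,400:790]=b
cv2.imwrite("pics/s5.png",np.clip(o*1.4,0,255).astype(np.uint8))
E
```

```text
(no output)
```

View pics/s5.png

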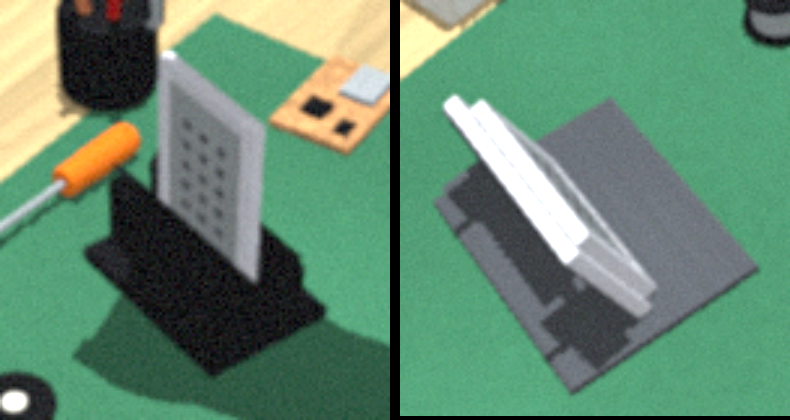

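The tall frame stands in the groove with its top corners at (165,52) and (262,125), and the other two lean on the rest. One numeric check of its position and of the others, then I'll hand in.

```bash
python3 - <<'E'
from h import *
import pickle
d=pickle.load(open("v4.pkl","rb"))
X=plane(d["side"],np.array([[165,52],[262,125]])/3+[270,100],.166); print(X.round(4),np.linalg.norm(X[0]-X[1]))
c=X.mean(0)-G; a=np.radians(-16.4); print("groove xy",c[0]*np.cos(a)+c[1]*np.sin(a),-c[0]*np.sin(a)+c[1]*np.cos(a))
# wide frame: rear top corners before (v0 side crop c1, z~.108) and now
d0=pickle.load(open("v0.pkl","rb"))
print(plane(d0["side"],np.array([[148,88]])/4+[120,250],.11),plane(d["side"],(np.array([[457,97]])-[400,0])/2.6+[130,240],.108))
E
```

```text
[[ 0.6499 -0.1785  0.166 ]
 [ 0.5547 -0.1535  0.166 ]] 0.09842818059705727
groove xy 0.006449088089863133 -0.008496940402575252
[[0.65971984 0.26469804 0.11      ]] [[0.65942276 0.27642131 0.108     ]]
```

```bash
python3 -c "
from cell import *
print(sign_off())"
```

```text
the job is handed in; nothing more can be done
None
```

The tall stencil is standing upright in the stand's groove, lowered to the floor before release and about 6 mm off the middle, with the other two still leaning on the rest; I handed the job in at about 16 s, but no verdict was returned.

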